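# Load and latch a reagent cartridge in a sloping reader dock

## Robot

A 6-joint arm with a two-finger parallel gripper is mounted at the origin on a cart in front of the work surface, level with it; the furniture and walls round the work are solid. World frame = base frame: x ahead of the robot, y to its left, z up, the work surface at z = 0. Lengths are in mm, angles in rad, forces in N, time in s.
With the tool pointing down it reaches from about 350 to 975 mm from the base axis. Payload 7.1 kg.
Tool frame: the origin (TCP) lies on the front face of the gripper's body, between the roots of the fingers; the fingertips stand 80 mm ahead of it and the grasp point (between the pads) lies 61 mm ahead of it (env.tips_ahead is the distance from the TCP to the fingertips, in mm); z points along the fingers, y is the direction in which the jaws open and shut (so a half turn about z gives the same grasp; the last joint's range is limited). The gripper opens to 88 mm and grips with 3 to 60 N. Pads are 20 mm wide; open, the fingers measure 115 mm over their backs; the gripper's body (75 mm by 178 mm) begins 61 mm behind the grasp point.
Start: joints at [-0.019, 0.423, 1.63, -0, 1.089, -0.019], TCP at [624.984, 0.026, 302.675] pointing down, gripper open.
Joint ranges: [-3, 3], [-0.9, 2.11], [0.09, 2.58], [-1.31, 4.45], [0.11, 2.69], [-2.54, 2.54]. Speed limits (rad/s): [2.39, 2.39, 3.01, 3.14, 3.14, 3.14].

## Interface

Orientations are given as a unit quaternion [x, y, z, w].
In Python, from station import env, set_gripper, viewer, workorder gives the robot as it stands. Calls block until the motion is done:
- env.reach(position, orientation): joint-space move of the TCP to a pose.
- env.move_l(position, rot=None, rate=150, f_stop=None): straight line of the TCP; rot=None keeps the orientation; rate is the mean speed in mm/s. With f_stop (N) it stops when the force on the tool has changed by that much, and returns True; else False.
- env.move_joints(angles): joint-space move.
- set_gripper(opening): finger opening in mm; the grip force is fixed at half the most; returns when the fingers have stopped.
- env.hold(seconds).
- env.ik(position, orientation): joint angles nearest the present ones, or None.
- env.read_state(): the state.
- viewer.camera(name): name is "scene" or "side" or "wrist"; returns the picture (384x512x3 uint8, blue, green, red); there is no depth.
- viewer.camera_params(name): a dict with "fx", "fy", "cx", "cy" (pixels), "dist" ([k1, k2, p1, p2, k3] as OpenCV has them; the pictures are not rectified), "pose" (4x4, takes a point from camera to world coordinates); the wrist camera has in their place "tool_from_camera" (4x4, takes a point from camera to tool coordinates, whose origin is the TCP and whose axes are the flange's). Camera axes: x right, y up, looking along -z (the intrinsics and any distortion apply to the point x, -y, -z); pixel columns grow to the right and rows downward; lengths in mm; the calibration is good to about 2 mm. A picture is of the moment at which its call begins: read the wrist's pose just before it. camera_params takes no time and is no camera call.
A pose or a line that the arm cannot do raises env.IKError and nothing moves.
- workorder.sign_off(): hands the job in, once; it reports no verdict.
The state is a dict: "time_s": time; "qpos": joint angles; "dq": joint speeds; "tau": joint torques, N m; "tool_pos": TCP position; "orientation": TCP orientation; "force": force on the tool from outside, world axes, zero at the start; "wrist_torque": the same for the moment, N m; "width": finger opening in mm.
Only numpy, scipy, OpenCV 4.12 (cv2) and the standard library are available. Lean on these libraries where they do the work, as an engineer would, in place of code of your own. Each camera call takes 0.05 s, during which the arm holds its last target. There are 200 camera calls.

## Task

Load the reagent cartridge into the sloping dock: seat it fully home in the pocket, flat on the pocket floor, with its blue tongue up the slope in the matching slot. Then turn the red latch knob clockwise as far as it goes, so that the steel arm lies over the cartridge, and leave the vials, dish, timer and marker where they are.

Things in the scene. Friction and masses are not known exactly. Their poses are not given: they have to be found in the camera images.
- cartridge: Teal reagent cartridge lying flat on the desk, 120 g. Origin: middle of its 72 mm length, on the underside; x along the length to the tongue, z up. Teal block x -36..24 mm, 46 wide, 24 high; blue tongue x 24..36, 24 wide, 24 high; on top an upright blue grip fin x -24..12 (centre -6), 18 thick across y, z 24..50 mm.
- cartridge_tongue (a point): End face of the cartridge's blue tongue (x 36, y 0, z 12 mm in the cartridge's frame).
- cradle: Grey pocket frame on the dock's deck. Origin: centre of the pocket floor; x up the slope, y left, z square out of the deck. The seated cartridge's frame coincides with it. Pocket 75 x 49 mm (1.5 mm clearance a side); walls 12 mm high, 10 thick, top 4 mm a 45 degree lead-in. Two 8 mm high corner blocks at the upper end leave a 30 mm slot for the tongue: it fits one way only.
- dock: Fixed light-grey wedge-shaped dock, origin at the centre of its underside, x away from the robot: 132 mm wide, 146 mm deep, front edge 20 mm high, back edge 104 mm; the deck slopes at 30 degrees, low edge towards the robot. It carries the pocket and, above it on the slope, the latch.
- latch_grip (a point): On the latch's axis at the height to grip the red knob bar: x 72, y 0, z 47.5 mm in the pocket's frame. Bar 36 mm long, 12 thick, z 31.5..59.5; it lies along the same line as the steel arm below it (52 mm from axis to tip, 13 wide, z 25.5..31.5), which passes 1.5 mm over the seated cartridge.
- latch (a joint): Latch angle (rad) about the pocket's z axis, growing clockwise seen from above the deck. 0 = open stop (arm points nearly to the dock's right, 1.4 rad short of closed), 1.4 = closed stop (arm points straight down the slope, over tongue and block). It stays where it is left.
- vial: Bystander, leave alone: small brown glass vial with a white cap, 23 mm across, 42 mm tall, standing. Origin at the centre of its underside.
- green_vial: Bystander, leave alone: small clear vial with a green cap, 23 mm across, 42 mm tall, standing. Origin at the centre of its underside.
- dish: Bystander, leave alone: closed round petri dish with pink medium, 92 mm across, 14 mm high. Origin at the centre of its underside.
- bench_timer: Bystander, leave alone: white bench timer with three coloured keys, 70 x 72 x 18 mm. Origin at the centre of its underside.
- felt_pen: Bystander, leave alone: black and white marker pen lying on the desk, 135 mm long, 17 mm thick. Origin at the centre of its underside.
There are look-alikes about, which are no part of the job. Leave any pink look-alike of the cartridge alone.

How it is judged (in metres and radians):
On the way:
1. the cartridge is seated in the pocket while the latch is still open (x of cartridge in the frame of cradle between -0.003 and 0.003 m and y of cartridge in the frame of cradle between -0.003 and 0.003 m and z of cartridge in the frame of cradle between -0.002 and 0.002 m and angle between the z axis of cartridge and the z axis of cradle, either way round below 0.05 rad and angle between the x axis of cartridge and the x axis of cradle, either way round below 0.08 rad and x of cartridge_tongue in the frame of cradle above 0.03 m and value of joint latch below 0.6 rad), for 0.2 s.
At the end, for the whole second after the job is handed in: The cartridge rests in the pocket, its origin within 3 mm of the pocket's along x and y and 2 mm in height above the pocket floor, flat within 0.05 rad and square within 0.08 rad, tongue up the slope; the latch stands above 1.25 rad (closed stop 1.4); everything at rest and released (x of cartridge in the frame of cradle between -0.003 and 0.003 m and y of cartridge in the frame of cradle between -0.003 and 0.003 m and z of cartridge in the frame of cradle between -0.002 and 0.002 m and angle between the z axis of cartridge and the z axis of cradle, either way round below 0.05 rad and angle between the x axis of cartridge and the x axis of cradle, either way round below 0.08 rad and x of cartridge_tongue in the frame of cradle above 0.03 m and value of joint latch above 1.25 rad and linear speed of cartridge below 0.01 m/s); the robot touches nothing.
It fails at once if the vial is shifted by more than 25 mm (distance of vial from where it was at the start of the episode above 0.025 m).
It fails at once if the green vial is shifted by more than 25 mm (distance of green_vial from where it was at the start of the episode above 0.025 m).
It fails at once if the dish is shifted by more than 25 mm (distance of dish from where it was at the start of the episode above 0.025 m).
It fails at once if the bench timer is shifted by more than 25 mm (distance of bench_timer from where it was at the start of the episode above 0.025 m).
It fails at once if the felt pen is shifted by more than 25 mm (distance of felt_pen from where it was at the start of the episode above 0.025 m).
It also fails if it takes over 48 s, if anything falls off the work surface, if the arm or the gripper's body presses on something with over 40 N, if the wrist force passes 120 N, or if a joint passes its speed limit or range.

## Working session

There is one attempt and no reset: what is moved stays moved. The work goes in short steps, each a Python script; the robot and the scene stay as the last script left them, time stands still between calls to the robot, and variables do not carry over. Pictures are saved under pics/ and viewed, about 8 in all and at most 12, crops included, and the job is handed in when it is done.

```bash
ls; mkdir -p pics
python3 - <<'E'
from station import env, set_gripper, viewer, workorder
import cv2, numpy as np, pickle
np.set_printoptions(precision=4,suppress=True)
st=env.read_state(); print(st)
for n in ("scene","side","wrist"):
    im=viewer.camera(n); cv2.imwrite(f"pics/{n}0.png",im); print(n,viewer.camera_params(n))
a=cv2.imread("pics/scene0.png");b=cv2.imread("pics/wrist0.png")
cv2.imwrite("pics/m0.png",cv2.resize(np.vstack([np.hstack([a]),]),(800,600)))
cv2.imwrite("pics/m1.png",cv2.resize(np.hstack([cv2.imread("pics/side0.png"),b]),(800,300)))
E
```

```text
pics
{'time_s': 0.0, 'qpos': array([-0.019 ,  0.4239,  1.6307,  0.    ,  1.0886, -0.019 ]), 'dq': array([-0.0002,  0.0007,  0.0002, -0.0009, -0.0003,  0.0003]), 'tau': array([  0.0013, -54.4622, -27.3671,   0.0643,   0.0227,  -0.0002]), 'tool_pos': array([624.5429,   0.0435, 301.8838]), 'orientation': array([ 0.7071,  0.7071, -0.0006, -0.0006]), 'force': array([-0.489 ,  0.3304, -0.0927]), 'wrist_torque': array([0.008 , 0.018 , 0.0017]), 'width': 87.8663894501056}
scene {'fx': 490.80346984888644, 'fy': 490.80346984888644, 'cx': 253.84045480561193, 'cy': 195.44377572749264, 'dist': array([-0.0951,  0.    ,  0.    ,  0.    ,  0.    ]), 'pose': array([[  -0.5949,    0.5989,   -0.5361, -211.9185],
       [  -0.8038,   -0.4398,    0.4007,  674.9613],
       [   0.0041,    0.6693,    0.743 , 1124.4337],
       [   0.    ,    0.    ,    0.    ,    1.    ]])}
side {'fx': 382.7928978383601, 'fy': 382.7928978383601, 'cx': 249.6954622296771, 'cy': 200.188611047055, 'dist': array([-0.0828,  0.    ,  0.    ,  0.    ,  0.    ]), 'pose': array([[   0.9946,    0.0484,   -0.0917,  435.6562],
       [  -0.1036,    0.4348,   -0.8945, -649.2022],
       [  -0.0035,    0.8992,    0.4375,  519.5932],
       [   0.    ,    0.    ,    0.    ,    1.    ]])}
wrist {'fx': 322.63976862089237, 'fy': 322.63976862089237, 'cx': 253.29870880379065, 'cy': 190.76520863942233, 'dist': array([-0.0047,  0.    ,  0.    ,  0.    ,  0.    ]), 'tool_from_camera': array([[  0.0003,   0.966 ,   0.2587,  70.9672],
       [  1.    ,  -0.0003,   0.    ,   1.3487],
       [  0.0001,   0.2587,  -0.966 , -82.0508],
       [  0.    ,   0.    ,   0.    ,   1.    ]])}
```

View pics/m0.png

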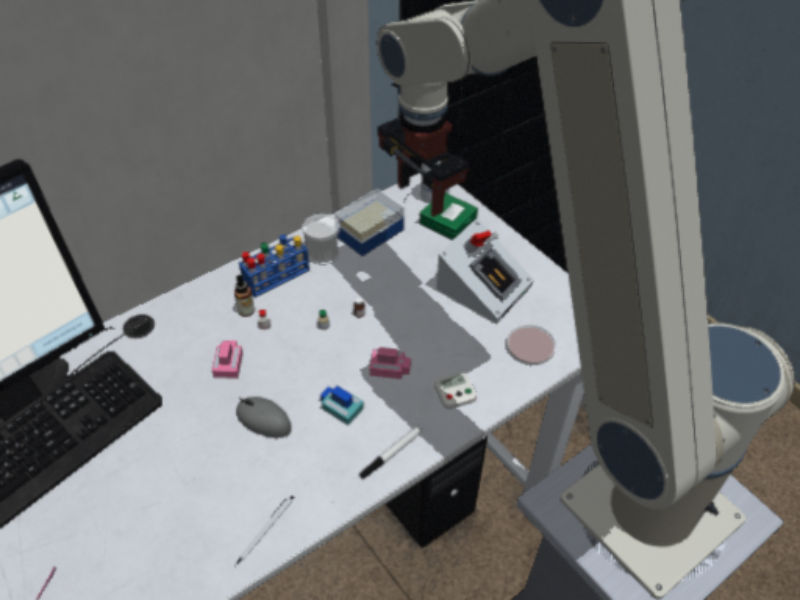

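View pics/m1.png

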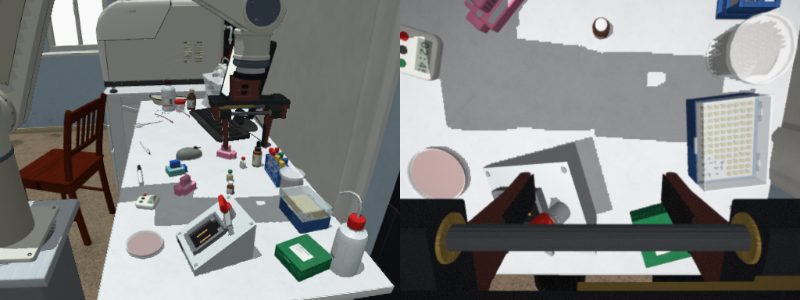

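Candidates (800x600 scene picture): teal cartridge with blue fin at (342,403); pink look-alikes at (228,357) and (388,362). I choose the teal and blue one. The dock with its red knob is at (490,265); the red-capped bottle in the side view is only a distractor.

```bash
cat > h.py <<'E'
from station import env, set_gripper, viewer, workorder
import cv2, numpy as np
from scipy.spatial.transform import Rotation as R
from scipy.optimize import least_squares
np.set_printoptions(precision=3,suppress=True)
F=np.diag([1,-1,-1,1.])
def pose_of(p,q):
    T=np.eye(4);T[:3,:3]=R.from_quat(q).as_matrix();T[:3,3]=p;return T
def cam(name,T=None):
    c=viewer.camera_params(name)
    K=np.array([[c['fx'],0,c['cx']],[0,c['fy'],c['cy']],[0,0,1]])
    P=c['pose'] if name!='wrist' else T@c['tool_from_camera']
    return K,np.array(c['dist']),np.array(P)@F      # cv-camera -> world
def project(C,X):
    K,d,P=C;W=np.linalg.inv(P)
    return cv2.projectPoints(np.asarray(X,float).reshape(-1,3),cv2.Rodrigues(W[:3,:3])[0],W[:3,3],K,d)[0][:,0]
def ray(C,uv):
    K,d,P=C
    u=cv2.undistortPoints(np.array(uv,float).reshape(-1,1,2),K,d)[:,0]
    v=np.c_[u,np.ones(len(u))]@P[:3,:3].T
    return P[:3,3],v/np.linalg.norm(v,axis=1)[:,None]
def onz(C,uv,z):
    o,v=ray(C,uv);return o+v*((z-o[2])/v[:,2])[:,None]
def tri(Cs,uvs):   # one point, several views -> point, rms gap
    A=np.zeros((3,3));b=np.zeros(3);L=[]
    for C,uv in zip(Cs,uvs):
        o,v=ray(C,uv);M=np.eye(3)-np.outer(v[0],v[0]);A+=M;b+=M@o;L.append((o,M))
    X=np.linalg.solve(A,b);return X,[float(np.linalg.norm(M@(X-o))) for o,M in L]
def snap(name):
    s=env.read_state();T=pose_of(s['tool_pos'],s['orientation'])
    im=viewer.camera('wrist');cv2.imwrite(f'pics/{name}.png',im);np.save(f'pics/{name}.npy',T);return im,cam('wrist',T)
def load(name):
    return cv2.imread(f'pics/{name}.png'),cam('wrist',np.load(f'pics/{name}.npy'))
def down(yaw):  # tool z down, tool x at angle yaw in world
    x=np.array([np.cos(yaw),np.sin(yaw),0]);z=np.array([0,0,-1.])
    return R.from_matrix(np.c_[x,np.cross(z,x),z]).as_quat()
E
python3 - <<'E'
from h import *
C=cam('scene');k=.64
names=dict(cart=(342,403),knob=(481,238),pocket=(493,272),dish=(530,344),timer=(457,390),pen0=(365,472),pen1=(418,432),pink=(388,362),gv=(323,320),bv=(358,308))
for n,u in names.items(): print(n,onz(C,[np.array(u)*k],{'cart':25,'knob':120,'pocket':60}.get(n,5))[0])
S=cam('side');print('side knob/pocket',tri([C,S],[np.array((481,238))*k,np.array((224,204))*1.28]),tri([C,S],[np.array((493,272))*k,np.array((207,236))*1.28]))
print(R.from_quat(env.read_state()['orientation']).as_matrix())
E
```

```text
cart [454.348 293.945  25.   ]
knob [ 556.853 -100.757  120.   ]
pocket [ 515.29  -102.514   60.   ]
dish [368.002 -73.15    5.   ]
timer [367.891 105.521   5.   ]
pen0 [329.406 333.398   5.   ]
pen1 [339.26  215.619   5.   ]
pink [492.323 167.693   5.   ]
gv [649.441 208.605   5.   ]
bv [635.019 136.41    5.   ]
side knob/pocket (array([555.981, -97.596, 124.716]), [2.2221925594377665, 2.222192559437951]) (array([ 520.19 , -110.506,   48.827]), [2.3492246542205333, 2.3492246542205515])
[[ 0.     1.    -0.001]
 [ 1.    -0.     0.   ]
 [ 0.    -0.001 -1.   ]]
```

Run:
```python
from h import *
for n,p,y in [('d1',(505,-150,320),np.pi/2),('d2',(455,-95,320),0.),('c1',(400,290,250),0.),('c2',(450,250,250),np.pi/2)]:
    try:
        env.reach(p,down(y)); snap(n); print(n,env.read_state()['time_s'],env.read_state()['qpos'])
    except Exception as e: print(n,repr(e))
a=[cv2.imread(f'pics/{n}.png') for n in('d1','d2','c1','c2')]
cv2.imwrite('pics/m2.png',cv2.resize(np.vstack([np.hstack(a[:2]),np.hstack(a[2:])]),(800,600),interpolation=cv2.INTER_AREA))
```

```text
d1 0.9917 [-0.31   0.259  1.829  0.     1.053 -0.311]
d2 2.5083 [-0.231  0.163  1.955  0.     1.024  1.339]
c1 4.025 [ 0.601  0.307  1.956 -0.     0.878  2.174]
c2 5.5667 [0.484 0.336 1.913 0.    0.893 0.485]
```

View pics/m2.png

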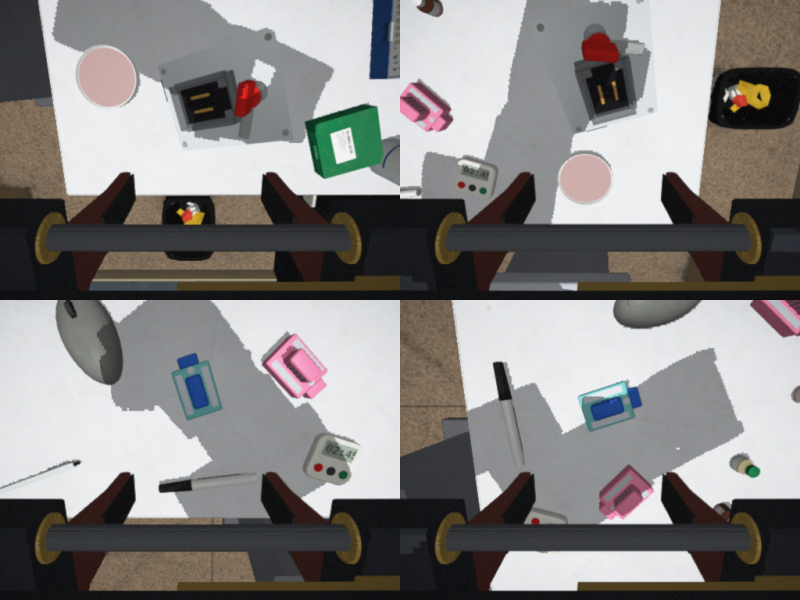

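c1 and c2 show the teal cartridge at (252,111) and (268,133) px, with the tongue pointing away from the robot. d1 and d2 show the dock at about (275,128) and (265,95), with an open knob. I'll zoom in for corners.

Run:
```python
from h import *
def crop(n,cx,cy,s):
    im=cv2.imread(f'pics/{n}.png');w,h=400//s,300//s;x0,y0=max(0,cx-w//2),max(0,cy-h//2)
    print(n,x0,y0)
    o=cv2.resize(im[y0:y0+h,x0:x0+w],None,fx=s,fy=s,interpolation=cv2.INTER_CUBIC)
    o=cv2.convertScaleAbs(o,alpha=1.3,beta=15)
    o=cv2.copyMakeBorder(o,0,300-o.shape[0],0,400-o.shape[1],0)
    for i in range(0,w,10):
        L=4 if i%50 else 10
        cv2.line(o,(i*s,0),(i*s,L),(0,0,255),1)
        if i%20==0: cv2.putText(o,str(x0+i),(i*s+2,16),0,.35,(0,0,255),1)
    for i in range(0,h,10):
        cv2.line(o,(0,i*s),(5,i*s),(0,0,255),1)
        if i%20==0: cv2.putText(o,str(y0+i),(6,i*s+4),0,.35,(0,0,255),1)
    return o
cv2.imwrite('pics/m3.png',np.hstack([crop('c1',252,111,4),crop('c2',268,133,4)]))
cv2.imwrite('pics/m4.png',np.hstack([crop('d1',275,128,3),crop('d2',280,75,3)]))
```

```text
c1 202 74
c2 218 96
d1 209 78
d2 214 25
```

View pics/m3.png

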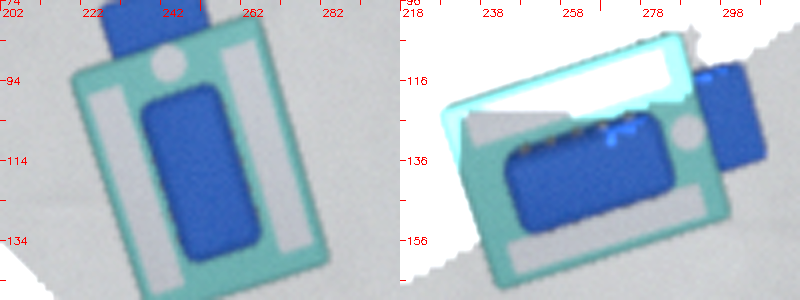

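View pics/m4.png

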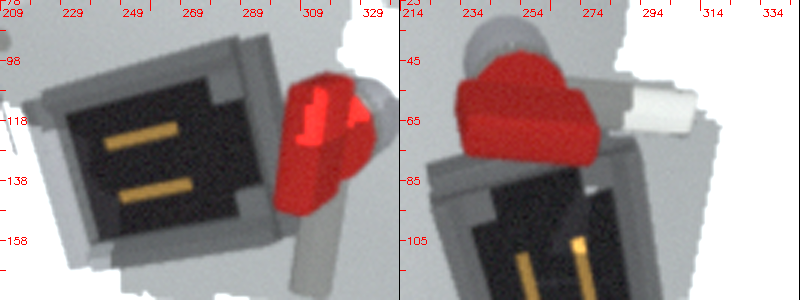

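The crops confirm the choice: teal block, blue fin, tongue pointing roughly +x. In d1 the pocket's left outer top corners are at (217,113) and (232,167); in d2 the upper wall base corners are at (223,79) and (292,71). Next I fit poses.

```bash
cat >> h.py <<'E'
def fitpose(obs,x0,pitch0=0.,free=('x','y','z','yaw')):
    """obs: list of (cam, model pts, pixels). pose x,y,z,yaw,pitch(up-slope angle),roll"""
    idx=[('x','y','z','yaw','pitch','roll').index(f) for f in free]
    def T(p):
        q=np.array(x0,float).copy();q[idx]=p
        M=np.eye(4);M[:3,:3]=R.from_euler('ZYX',[q[3],-q[4],q[5]]).as_matrix();M[:3,3]=q[:3];return M
    def res(p):
        M=T(p);return np.concatenate([(project(C,np.asarray(X)@M[:3,:3].T+M[:3,3])-np.asarray(u)).ravel() for C,X,u in obs])
    s=least_squares(res,np.array(x0,float)[idx],loss='soft_l1',x_scale=[100 if i<3 else 1 for i in idx])
    return s.x,T(s.x),res(s.x).reshape(-1,2)
E
python3 - <<'E'
from h import *
C1,C2=load('c1')[1],load('c2')[1]
c=lambda x0,y0,s,P:[(x0+a/s,y0+b/s) for a,b in P]
for z in (0,):
    o=[(C1,[(24,23,24),(24,-23,24),(-36,-23,24),(-6,0,50)],c(202,74,4,[(72,78),(262,16),(330,260),(201,171)])),
       (C2,[(24,23,24),(-36,23,24),(-36,-23,24),(24,-23,24),(-6,0,50)],c(218,96,4,[(285,32),(43,105),(102,288),(330,214),(190,172)]))]
    p,T,r=fitpose(o,[454,294,0,.2,0,0]);print('cart',p,'\n',r.round(1).tolist())
# independent triangulations
print(tri([C1,C2],[o[0][2][3],o[1][2][4]]), tri([C1,C2],[o[0][2][0],o[1][2][0]]))
D1,D2=load('d1')[1],load('d2')[1]
o=[(D1,[(-47.5,34.5,12),(-47.5,-34.5,12),(47.5,34.5,0)],c(209,78,3,[(25,105),(70,268),(268,37)])),
   (D2,[(47.5,34.5,0),(47.5,-34.5,0)],c(214,25,3,[(28,163),(235,137)]))]
for fr in (('x','y','z','yaw'),('x','y','z','yaw','pitch')):
    p,T,r=fitpose(o,[515,-105,55,-.2,np.pi/6,0],free=fr);print('dock',p,'\n',r.round(1).tolist())
print('base upper corner',tri([D1,D2],[o[0][2][2],o[1][2][0]]))
E
```

```text
cart [467.762 291.298 -12.369   0.288] 
 [[-0.5, -2.9], [-1.4, -2.0], [-1.7, -1.3], [-0.6, -1.3], [-1.9, 1.0], [-0.9, 0.9], [-1.7, -0.3], [-1.1, 1.3], [-0.6, 0.9]]
(array([461.696, 289.643,  35.879]), [1.0866470193949402, 1.0866470193949567]) (array([482.819, 319.769,  25.286]), [2.143432896696957, 2.1434328966969898])
dock [ 519.276 -108.859   31.325    0.229] 
 [[-0.2, -2.2], [-0.7, 0.7], [-2.2, 1.1], [0.6, -0.6], [-2.0, -8.2]]
dock [ 519.164 -108.378   40.117    0.216    0.603] 
 [[0.4, -3.4], [-0.5, 0.5], [-2.2, 1.0], [-0.1, 0.1], [-0.2, -7.1]]
base upper corner (array([549.882, -66.59 ,  78.771]), [1.036816329257343, 1.0368163292573116])
```

```bash
cat >> h.py <<'E'
def crop(n,x0,y0,w,h,s):
    im=cv2.imread(f'pics/{n}.png')
    o=cv2.resize(im[y0:y0+h,x0:x0+w],None,fx=s,fy=s,interpolation=cv2.INTER_CUBIC)
    o=cv2.convertScaleAbs(o,alpha=1.4,beta=20)
    for i in range(0,w,20):
        cv2.line(o,(int(i*s),0),(int(i*s),5),(0,0,255),1);cv2.putText(o,str(x0+i),(int(i*s)+2,16),0,.35,(0,0,255),1)
    for i in range(0,h,20):
        cv2.line(o,(0,int(i*s)),(5,int(i*s)),(0,0,255),1);cv2.putText(o,str(y0+i),(6,int(i*s)+4),0,.35,(0,0,255),1)
    return o
E
python3 - <<'E'
from h import *
C1,C2=load('c1')[1],load('c2')[1]
y=.27;d=np.array([np.cos(y),np.sin(y),0]);c0=np.array([463,292,170.])
for n,off in (('ca',0),('cb',-75)):
    env.reach(c0+off*d,down(y)); snap(n); s=env.read_state(); print(s['time_s'],s['tool_pos'],s['qpos'][5])
a=cv2.imread('pics/ca.png');b=cv2.imread('pics/cb.png')
for n in('ca','cb'):
    C=load(n)[1]; print(n,project(C,[c0*[1,1,0]+[0,0,25]]))
cv2.imwrite('pics/m5.png',np.vstack([crop('ca',150,60,240,130,3.3),crop('cb',150,0,240,130,3.3)])[:,:800][:600] if 0 else np.hstack([crop('ca',170,40,170,250,2.35),crop('cb',170,0,170,250,2.35)]))
E
```

```text
6.85 [463.063 292.021 170.241] 1.8407996027861682
7.3 [391.245 272.385 170.629] 1.8834511215600247
ca [[253.292 205.384]]
cb [[253.396  98.785]]
```

View pics/m5.png

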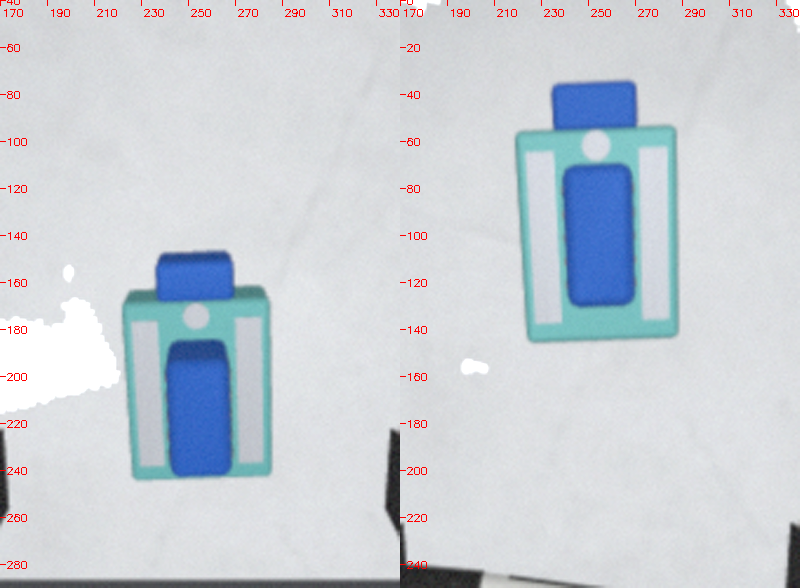

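Both close views show the cartridge clearly, between the fingers. In ca the block's front corners are at (223,169) and (284,167); in cb they are at (219,57) and (287,54).

Run:
```python
from h import *
A,B=load('ca')[1],load('cb')[1]
c=lambda x0,y0,s,P:[(x0+(a-.5*s+.5)/s,y0+(b-.5*s+.5)/s) for a,b in P]
m=[(24,23,24),(24,-23,24),(-36,23,24),(-36,-23,24),(36,12,24),(36,-12,24),(12,9,50),(12,-9,50),(-24,9,50),(-24,-9,50)]
ua=c(170,40,2.35,[(124,303),(269,298),(133,479),(271,475),(160,263),(231,261),(167,358),(229,358),(170,475),(233,474)])
ub=c(170,0,2.35,[(116,133),(276,127),(128,341),(279,335),(153,84),(236,81),(163,165),(232,163),(168,306),(234,303)])
for fr in (('x','y','z','yaw'),('x','y','yaw'),('x','y','z','yaw','pitch','roll')):
    p,T,r=fitpose([(A,m,ua),(B,m,ub)],[463,292,0,.27,0,0],free=fr);print(p,np.sqrt((r**2).mean()))
    print(r.round(1).tolist())
for k in (0,1,2,3,6,7,8,9): print(m[k],*tri([A,B],[ua[k],ub[k]]))
for n,C,u in(('a',A,ua),('b',B,ub)): p,T,r=fitpose([(C,m,u)],[463,292,0,.27,0,0]);print(n,p)
```

```text
[467.484 292.554  -3.253   0.305] 0.7525003728289015
[[-0.9, -1.3], [0.5, -1.2], [-0.2, -0.2], [0.3, -0.3], [-1.9, -1.2], [1.3, -1.4], [-0.8, -0.0], [0.1, -0.9], [0.3, 0.5], [-0.4, 0.2], [-0.2, -0.4], [0.5, -0.3], [-0.2, 0.8], [-0.3, 1.3], [-0.4, 0.4], [0.7, 0.3], [-0.3, 0.3], [0.3, 0.1], [0.2, 1.0], [0.7, 1.4]]
[467.645 292.605   0.305] 1.072430174456602
[[-1.4, -0.7], [0.9, -0.6], [-0.5, 1.4], [0.7, 1.2], [-2.2, -0.8], [1.4, -1.1], [-1.0, 1.0], [0.3, 0.2], [0.1, 2.3], [-0.2, 1.9], [-0.7, -1.4], [0.9, -1.3], [-0.6, 1.2], [0.2, 1.5], [-0.7, -0.9], [0.9, -1.0], [-0.5, -0.5], [0.6, -0.8], [-0.0, 1.2], [1.0, 1.5]]
[467.274 292.417  -3.231   0.305  -0.008  -0.002] 0.7425257727176277
[[-0.8, -1.3], [0.6, -1.2], [-0.2, -0.0], [0.4, -0.1], [-1.9, -1.2], [1.3, -1.4], [-0.8, -0.3], [0.1, -1.1], [0.2, 0.5], [-0.5, 0.1], [-0.1, -0.2], [0.5, -0.2], [-0.2, 1.0], [-0.2, 1.4], [-0.3, 0.6], [0.7, 0.5], [-0.3, 0.1], [0.3, -0.1], [0.1, 0.8], [0.7, 1.2]]
(24, 23, 24) [483.129 320.976  22.929] [0.24535472771461145, 0.24535472771471778]
(24, -23, 24) [496.659 278.2    22.881] [0.032451414415597145, 0.032451414415596874]
(-36, 23, 24) [427.198 303.574  23.117] [0.019854168309838188, 0.019854168309905385]
(-36, -23, 24) [441.185 260.537  24.248] [0.2075388156168963, 0.20753881561698234]
(12, 9, 50) [476.455 304.435  47.317] [0.17006803437278245, 0.17006803437284923]
(12, -9, 50) [481.463 287.748  48.568] [0.06791044088908209, 0.06791044088912168]
(-24, 9, 50) [442.527 294.242  47.406] [0.035584035415747534, 0.03558403541573998]
(-24, -9, 50) [448.182 277.196  48.638] [0.3697897819171351, 0.3697897819173077]
a [466.034 292.027  -6.999   0.301]
b [467.895 292.736  -5.866   0.306]
```

Cartridge at (467.5, 292.5), yaw 0.305. Triangulated heights are 23–24 mm (block top) and 48 mm (fin top) against 24 and 50 expected, so I grasp. After that I look at the dock from a tilted pose with the cartridge in hand.

```bash
cat >> h.py <<'E'
def cradleT(o,yaw,pitch=np.pi/6):
    M=np.eye(4);M[:3,:3]=R.from_euler('ZYX',[yaw,-pitch,0]).as_matrix();M[:3,3]=o;return M
def tool_in(M,p,spin=0.):  # TCP at p in frame M, pointing along -z, tool x = frame x turned by spin about frame z
    Q=M[:3,:3]@R.from_euler('z',spin).as_matrix()@np.diag([1,-1,-1.])
    return M[:3,:3]@np.array(p,float)+M[:3,3],R.from_matrix(Q).as_quat()
E
python3 - <<'E'
from h import *
y=.305;d=np.array([np.cos(y),np.sin(y),0]);g=np.array([467.5,292.5,0])-6*d
env.reach(g+[0,0,150],down(y))
print(env.move_l(g+[0,0,108],rate=80,f_stop=15), env.read_state()['tool_pos'],env.read_state()['force'])
set_gripper(8); s=env.read_state(); print('w',s['width'],s['tool_pos'],s['force'],s['time_s'])
env.move_l(g+[0,0,270],rate=200)
M=cradleT([518,-109,52],.22)
for n,p in (('e1',(-75,30,220)),('e2',(-45,-30,270))):
    P,q=tool_in(M,p)
    try: env.reach(P,q); snap(n); s=env.read_state(); print(n,s['time_s'],s['tool_pos'],s['qpos'],s['width'])
    except Exception as e: print(n,repr(e))
cv2.imwrite('pics/m6.png',cv2.resize(np.hstack([cv2.imread('pics/e1.png')[:290,120:400],cv2.imread('pics/e2.png')[:290,120:400]]),(800,414),interpolation=cv2.INTER_CUBIC))
E
```

```text
False [461.703 290.704 107.765] [-0.646  0.349  0.345]
w 17.880045796746558 [461.77  290.705 107.955] [-0.579  0.664 -1.198] 9.45
e1 12.375 [ 341.15  -117.782  205.047] [-0.602  0.185  2.453  1.253  0.396 -0.409] 17.579082272026547
e2 12.9083 [ 354.1   -174.838  262.389] [-0.729  0.084  2.324  0.841  0.579 -0.061] 17.808253029893738
```

View pics/m6.png

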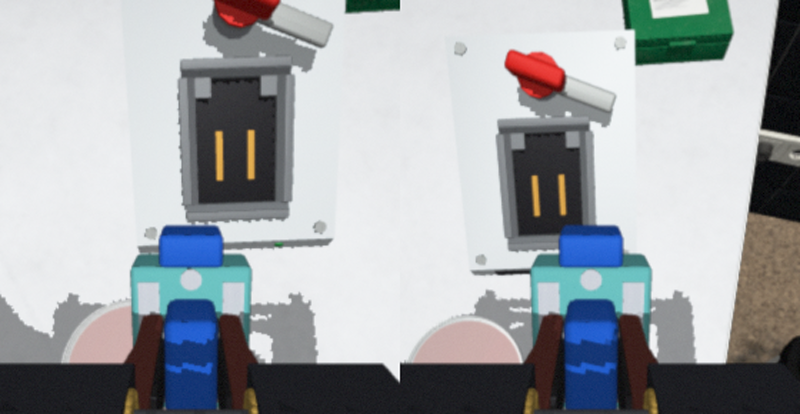

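The pocket, slot blocks, knob (pointing right, open) and held cartridge are all visible. Zooming in on the pocket.

Run:
```python
from h import *
cv2.imwrite('pics/m7.png',np.hstack([crop('e1',235,30,100,145,4),crop('e2',178,33,100,145,4)]))
```

```text
(no output)
```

View pics/m7.png

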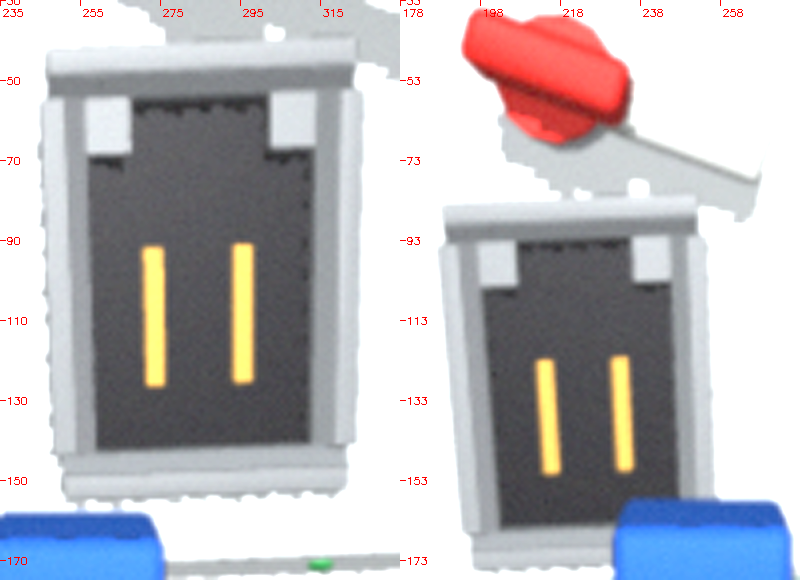

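Run:
```python
from h import *
A,B=load('e1')[1],load('e2')[1]
c=lambda x0,y0,s,P:[(x0+(a-.5*s+.5)/s,y0+(b-.5*s+.5)/s) for a,b in P]
ma=[(47.5,34.5,12),(47.5,-34.5,12),(-47.5,34.5,12),(-47.5,-34.5,12),(-37.5,24.5,8),(-37.5,-24.5,8),(25.5,15,8),(25.5,-15,8)]
ua=c(235,30,4,[(47,52),(355,40),(64,502),(345,490),(97,450),(310,443),(132,157),(270,150)])
mb=[(47.5,34.5,12),(47.5,-34.5,12),(-47.5,34.5,12),(-37.5,24.5,8),(25.5,15,8),(25.5,-15,8)]
ub=c(178,33,4,[(43,208),(296,197),(73,568),(98,528),(118,288),(233,283)])
x0=[518,-109,52,.22,np.pi/6,0]
for fr in (('x','y','z','yaw'),('x','y','z','yaw','pitch','roll')):
    p,T,r=fitpose([(A,ma,ua),(B,mb,ub)],x0,free=fr);print(p,np.sqrt((r**2).mean()));print(r.round(1).tolist())
    for C,m,u in((A,ma,ua),(B,mb,ub)): print('  single',fitpose([(C,m,u)],x0,free=('x','y','z','yaw'))[0])
    if len(fr)==4: np.save('cradle.npy',T)
T=np.load('cradle.npy')
print('tri UL',tri([A,B],[ua[0],ub[0]]),T[:3,:3]@ma[0]+T[:3,3])
print('dock centre est', T[:3,3])
# held cartridge in tool frame
Cw=cam('wrist',np.eye(4))
m=[(36,12,24),(36,-12,24),(24,23,24),(24,-23,24)]
u=[(232.3,166.4),(274.5,166.4),(213.1,186.9),(295,186.9)]
Rt=np.diag([1,-1,-1.])
f=lambda p:(project(Cw,(np.array(m)@R.from_euler('z',p[2]).as_matrix().T+[p[0],p[1],p[3] if len(p)>3 else -107.9])@Rt)-u).ravel()
s=least_squares(f,[6,0,0]);print('held x,y,yaw',s.x,f(s.x).round(1)); s=least_squares(f,[6,0,0,-107]);print(s.x,f(s.x).round(1))
```

```text
[ 522.246 -105.67    46.34     0.267] 1.269179694681239
[[-2.7, 0.1], [1.6, -0.1], [-2.0, -0.7], [2.4, -1.0], [0.0, 0.4], [-0.5, -0.1], [-0.5, 1.0], [-0.8, 1.4], [-1.3, -1.1], [3.0, -1.1], [-0.7, 0.0], [1.9, -0.0], [1.1, 0.4], [0.9, 0.4]]
  single [ 522.738 -106.051   45.897    0.261]
  single [ 524.6   -103.502   40.643    0.275]
[ 522.266 -104.615   46.248    0.266    0.535    0.133] 1.1919240147608374
[[-1.7, -1.0], [0.7, 0.8], [-1.1, -0.2], [1.3, -1.9], [0.4, 0.6], [-1.5, -0.7], [-0.1, 0.7], [-1.3, 1.5], [-1.3, -1.4], [3.2, -0.9], [-0.5, 0.6], [1.8, 0.3], [1.1, 0.3], [0.9, 0.3]]
  single [ 522.738 -106.051   45.897    0.261]
  single [ 524.6   -103.502   40.643    0.275]
tri UL (array([543.035, -66.672,  86.055]), [0.19264841916066378, 0.19264841916070474]) [547.044 -63.128  80.482]
dock centre est [ 522.246 -105.67    46.34 ]
held x,y,yaw [ 5.181 -0.351  0.003] [-1.7 -0.8  2.3 -0.9 -2.8  1.1  2.2  0.9]
[   2.62    -0.348    0.003 -119.595] [-0.2 -0.1  0.7 -0.3  0.1  0.3 -0.6  0.1]
```

```bash
cat > fit2.py <<'E'
from h import *
A,B=load('e1')[1],load('e2')[1]
c=lambda x0,y0,s,P:[(x0+(a-.5*s+.5)/s,y0+(b-.5*s+.5)/s) for a,b in P]
ua=c(235,30,4,[(47,52),(355,40),(64,502),(345,490),(97,450),(310,443),(132,157),(270,150)])
ub=c(178,33,4,[(43,208),(296,197),(73,568),(98,528),(118,288),(233,283)])
def mod(w,l,b):
    a=[(l,w,12),(l,-w,12),(-l,w,12),(-l,-w,12),(-37.5,24.5,8),(-37.5,-24.5,8),(b,15,8),(b,-15,8)]
    return np.array(a),np.array([a[i] for i in (0,1,2,4,6,7)])
def run(z=None):
    def f(p):
        M=cradleT([p[0],p[1],p[2]],p[3]);a,b=mod(*p[4:7])
        r=[(project(C,m@M[:3,:3].T+M[:3,3])-u).ravel() for C,m,u in((A,a,ua),(B,b,ub))]
        return np.r_[r[0],r[1],(p[5]-47)/1.0,(p[6]-25.5)/2,(p[4]-33.5)/3]+(0)
    g=f if z is None else (lambda p:np.r_[f(p),(p[2]-z)*10])
    s=least_squares(g,[522,-106,46,.267,33.5,47,25.5],x_scale=[100,100,100,1,10,10,10])
    cov=np.linalg.inv(s.jac.T@s.jac);print(s.x,'sd',np.sqrt(np.diag(cov))[:4]*.7,'cost',s.cost);print(f(s.x)[:-3].reshape(-1,2).round(1).tolist())
    return s.x
p=run();run(46);run(54)
np.save('cradle.npy',cradleT(p[:3],p[3]))
E
python3 fit2.py
```

```text
[ 519.558 -105.928   50.812    0.261   31.995   46.782   26.01 ] sd [0.662 0.205 1.234 0.004] cost 3.161402609435221
[[-0.1, -0.3], [-0.3, 0.0], [-0.0, -0.8], [0.2, -0.5], [-0.5, 1.0], [-0.1, 0.8], [-0.6, -0.2], [-0.2, 0.3], [0.1, -0.8], [0.4, -0.4], [0.1, 0.2], [0.7, 0.8], [0.2, -0.1], [0.4, 0.1]]
[ 521.975 -105.538   46.015    0.263   32.63    47.533   26.606] sd [0.234 0.182 0.07  0.004] cost 6.76365793765226
[[-0.6, 0.4], [-0.7, 0.6], [-0.4, -0.5], [-0.1, -0.3], [-0.4, 0.7], [-0.9, 0.4], [-0.7, 0.1], [-1.0, 0.6], [0.5, -0.9], [1.1, -0.6], [0.7, 0.2], [1.6, 0.2], [1.0, -0.4], [0.8, -0.2]]
[ 517.957 -106.185   53.989    0.26    31.574   46.281   25.613] sd [0.228 0.177 0.07  0.004] cost 4.823747831187719
[[0.3, -0.7], [0.0, -0.3], [0.2, -1.1], [0.4, -0.7], [-0.6, 1.3], [0.5, 1.0], [-0.5, -0.4], [0.3, 0.1], [-0.2, -0.7], [-0.1, -0.3], [-0.2, 0.2], [0.0, 1.2], [-0.4, 0.1], [0.2, 0.3]]
```

Residuals are now under 1 px, with the pocket at (519.6, -105.9, 50.8) and yaw 0.261. The held cartridge sits within about 1 mm of nominal in the tool. Inserting.

Run:
```python
from h import *
M=np.load('cradle.npy'); H=108.
P,q=tool_in(M,(-6,.2,H+45)); print('ik',env.ik(P,q), env.ik(*tool_in(M,(-6,.2,H))))
env.reach(P,q)
env.move_l(tool_in(M,(-6,.2,H+14))[0],rate=80)
s0=env.read_state()
hit=env.move_l(tool_in(M,(-6,.2,H-7))[0],rate=25,f_stop=12)
s=env.read_state();W=np.linalg.inv(M)
print('hit',hit,'tcp in cradle',(W@np.r_[s['tool_pos'],1])[:3]-[0,0,H],'dF cradle',M[:3,:3].T@(s['force']-s0['force']),'w',s['width'],s['time_s'])
snap('f1');cv2.imwrite('pics/m8.png',crop('f1',130,60,260,200,3));
```

```text
ik [-0.476  0.355  2.277  1.284  0.358 -0.361] [-0.436  0.47   2.251  1.559  0.327 -0.615]
hit True tcp in cradle [-6.234  0.284  1.063] dF cradle [-0.247 -0.627 -0.964] w 17.97675949469579 14.5917
```

View pics/m8.png

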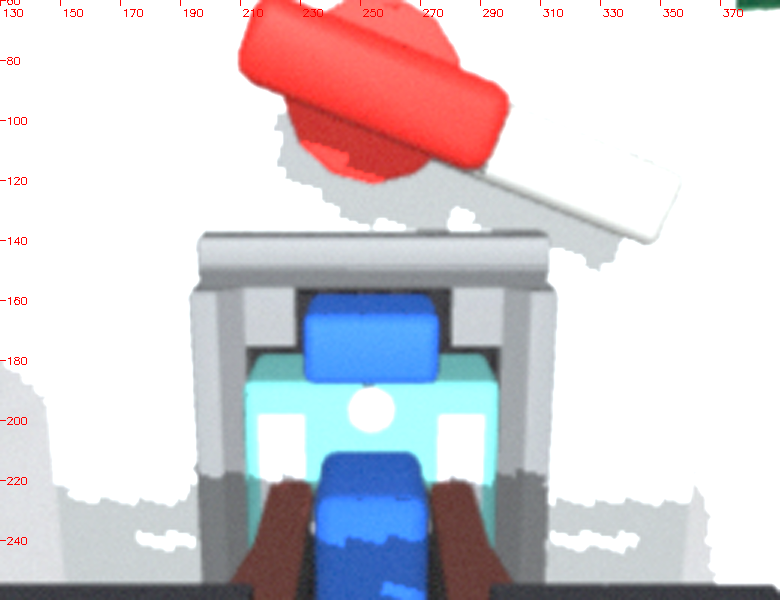

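The picture shows the cartridge in the pocket, tongue in the slot between the blocks, gaps even. I'll press on to confirm it's on the floor, then release.

Run:
```python
from h import *
M=np.load('cradle.npy'); H=108.;W=np.linalg.inv(M)
def rep(t):
    s=env.read_state();print(t,(W@np.r_[s['tool_pos'],1])[:3]-[0,0,H],'F',M[:3,:3].T@s['force'],'w',s['width'],s['time_s'])
rep('0')
hit=env.move_l(tool_in(M,(-6,.2,H-4))[0],rate=15,f_stop=15);rep(hit)
env.hold(.2);rep('hold')
set_gripper(36);env.hold(.3);rep('open')
env.move_l(tool_in(M,(-6,.2,H+60))[0],rate=120)
env.reach(*tool_in(M,(-15,0,H+95)));env.hold(.1);snap('f2');rep('end')
side=viewer.camera('side');cv2.imwrite('pics/side1.png',side)
a=crop('f2',130,20,260,260,2.1);b=cv2.resize(side[200:360,210:330],(400,533),interpolation=cv2.INTER_CUBIC)
a=cv2.copyMakeBorder(a,0,max(0,546-a.shape[0]),0,0,0);b=cv2.copyMakeBorder(b,0,a.shape[0]-533,0,0,0)
cv2.imwrite('pics/m9.png',np.hstack([a[:,:400] if 0 else cv2.resize(a,(400,a.shape[0]*400//a.shape[1])),b[:a.shape[0]*400//a.shape[1]]]))
```

```text
0 [-6.4    0.347  1.086] F [-0.585  0.121 -0.699] w 17.553856521871158 14.6417
True [-6.623  0.449  0.977] F [-0.378  0.358  4.243] w 17.6562005895221 14.85
hold [-6.618  0.455  0.967] F [ 2.127 -0.069  4.56 ] w 17.958750332373505 15.05
open [-7.047  0.636  0.909] F [-0.407 -0.228  0.145] w 36.148610929730246 15.8583
end [-14.922  -0.036  94.212] F [ 0.594 -0.736  0.105] w 36.35389881395143 16.9167
```

View pics/m9.png

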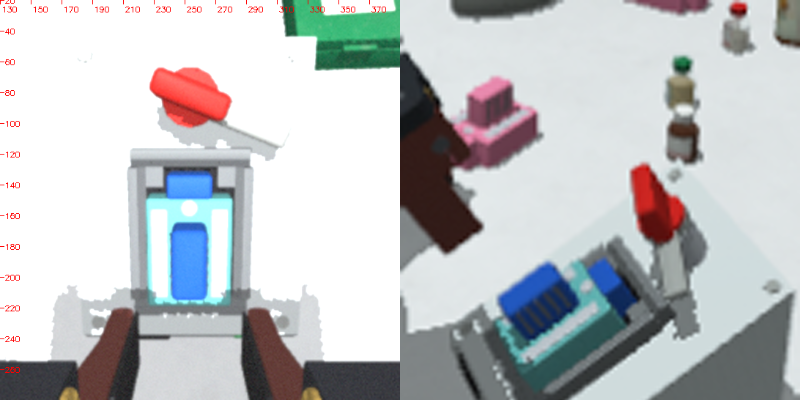

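The cartridge has been released and is seated, tongue up the slope. The knob bar slopes about 22° in the image, still open. Next I check the seated pose numerically and measure the bar's angle and axis.

Run:
```python
from h import *
M=np.load('cradle.npy');W=np.linalg.inv(M)
c=lambda x0,y0,s,P:[(x0+(a-.5*s+.5)/s,y0+(b-.5*s+.5)/s) for a,b in P]
def onplane(C,uv,z):
    o,v=ray(C,uv);o=W[:3,:3]@o+W[:3,3];v=v@W[:3,:3].T;return o+v*((z-o[2])/v[:,2])[:,None]
for n,u in (('f1',c(130,60,3,[(252,35),(497,135)])),('f2',c(130,20,1.538,[(156,80),(225,108)]))):
    C=load(n)[1]
    p=onplane(C,u,60.5);d=p[1]-p[0];print(n,'bar ends',p.tolist(),'mid',p.mean(0),'len',np.linalg.norm(d),'arm ang deg',np.degrees(np.arctan2(d[1],d[0])))
# seated pose from blue/teal masks in f2 vs prediction
im,C=load('f2');hsv=cv2.cvtColor(im,cv2.COLOR_BGR2HSV)
blue=cv2.inRange(hsv,(105,120,60),(125,255,255))
k,l,st,ce=cv2.connectedComponentsWithStats(blue)
for i in range(1,k):
    if st[i,4]>150: print('blue comp x,y,w,h',st[i,:4],'centroid',ce[i])
for nm,pts in (('tongue',[(36,12,0),(36,-12,0),(36,12,24),(24,-12,24),(24,12,24),(36,-12,24)]),('fin',[(a,b,z) for a in(12,-24) for b in(9,-9) for z in (24,50)])):
    q=project(C,(np.array(pts,float)+[0,0,1])@M[:3,:3].T+M[:3,3]);print(nm,'pred box',q.min(0),q.max(0))
```

```text
f1 bar ends [[77.84053341765558, 15.134534068741027, 60.5], [65.58239291385716, -16.26198515694082, 60.5]] mid [71.711 -0.564 60.5  ] len 33.70464994773678 arm ang deg -111.32716113889408
f2 bar ends [[77.50181643955248, 14.184046908930398, 60.5], [66.11631874375327, -15.276005522860896, 60.5]] mid [71.809 -0.546 60.5  ] len 31.583607252258908 arm ang deg -111.13014211871885
blue comp x,y,w,h [238 131  31  18] centroid [252.786 139.612]
blue comp x,y,w,h [241 165  24  50] centroid [252.497 189.525]
tongue pred box [238.014 129.403] [268.33  146.905]
fin pred box [240.857 161.698] [265.411 214.33 ]
```

Knob axis measured at (71.8, -0.55), which agrees with the text's (72, 0). The arm is 68.8° short of closed, so the latch is at about 0.2 rad. The seated cartridge is within about 1.5 mm of nominal. Turning the latch now.

Run:
```python
from h import *
M=np.load('cradle.npy');W=np.linalg.inv(M);a=np.radians(68.8);Z=115.
def rep(t):
    s=env.read_state();print(t,(W@np.r_[s['tool_pos'],1])[:3],'F',s['force'],'T',s['wrist_torque'],'w',round(s['width'],1),'q6',s['qpos'][5],s['time_s'])
P=(71.8,-.4)
set_gripper(40)
env.reach(*tool_in(M,(*P,Z+50),a));rep('above')
hit=env.move_l(tool_in(M,(*P,Z))[0],rate=80,f_stop=12);rep(('down',hit))
if not hit:
    set_gripper(5);rep('grip')
    q=env.read_state()['qpos'].copy();q0=q[5]
    print('ik check',env.ik(*tool_in(M,(*P,Z),0))-q)
    for t in np.r_[np.linspace(0,68.8,8)[1:],71.5]:
        qq=q.copy();qq[5]=q0+np.radians(t);env.move_joints(qq);rep(round(t,1))
        if np.linalg.norm(env.read_state()['force'])>50: break
```

```text
above [ 71.328  -0.134 164.969] F [ 0.165 -0.319  0.292] T [-0.058  0.227  0.04 ] w 39.7 q6 -1.0442084872119812 18.125
('down', False) [ 71.602  -0.42  115.147] F [ 0.154  0.313 -0.098] T [-0.062  0.225 -0.029] w 40.1 q6 -1.2288039944385163 18.9
grip [ 71.2    -0.178 115.308] F [-5.191 -1.846  2.78 ] T [-0.182  0.884  0.055] w 26.0 q6 -1.2295219735164729 19.3083
ik check [ 0.     0.001 -0.001  0.001 -0.     1.201]
9.8 [ 71.149  -0.162 115.402] F [-2.344 -0.06   0.361] T [-0.099  0.623 -0.075] w 26.0 q6 -1.061765134171042 19.5917
19.7 [ 71.166  -0.153 115.371] F [-3.184 -0.003  0.007] T [-0.114  0.587 -0.011] w 25.7 q6 -0.8926452607154755 19.875
29.5 [ 71.162  -0.187 115.369] F [-3.163 -0.985  1.555] T [-0.132  0.651 -0.031] w 25.9 q6 -0.7220918749084145 20.1583
39.3 [ 71.161  -0.178 115.337] F [-3.647 -0.376  1.687] T [-0.125  0.66   0.015] w 25.7 q6 -0.5509591478855547 20.4417
49.1 [ 71.164  -0.159 115.342] F [-3.778 -0.881  1.327] T [-0.103  0.733 -0.036] w 25.8 q6 -0.3795806662673604 20.725
59.0 [ 71.164  -0.171 115.329] F [-4.238 -1.224  3.104] T [-0.076  0.809 -0.027] w 25.5 q6 -0.2080860280973407 21.0083
68.8 [ 71.196  -0.183 115.339] F [-4.723 -0.979  1.983] T [-0.103  0.773 -0.011] w 25.8 q6 -0.03657769935783392 21.2917
71.5 [ 71.174  -0.17  115.327] F [-4.557 -1.149  2.359] T [-0.36   0.697  0.363] w 25.9 q6 0.012903539278610411 21.5417
```

Width stayed at 26 mm, not the 12 mm bar thickness, so I need to look before going on.

Run:
```python
from h import *
snap('g1');a=cv2.imread('pics/g1.png')
cv2.imwrite('pics/side2.png',viewer.camera('side'))
side=cv2.imread('pics/side2.png')
b=cv2.resize(side[200:350,200:350],(400,400),interpolation=cv2.INTER_CUBIC)
cv2.imwrite('pics/m10.png',np.hstack([cv2.resize(a[:,56:440],(400,400),interpolation=cv2.INTER_CUBIC),b]))
```

```text
(no output)
```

View pics/m10.png

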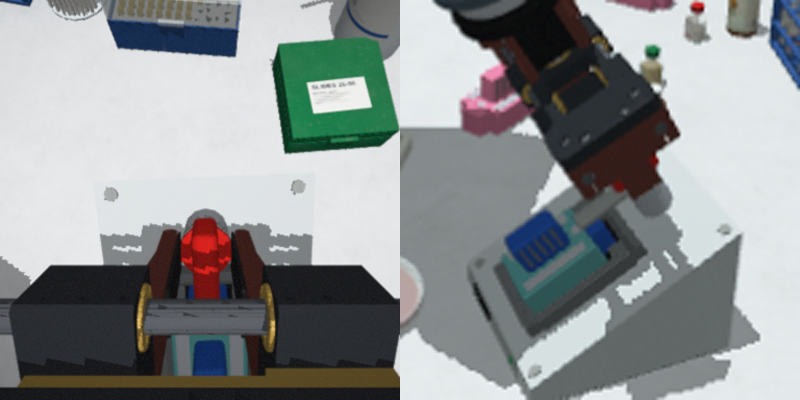

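The bar turned with the jaws, which hold its round hub. It now lies along the slope, and the side view shows the arm over the tongue and block. I'll release, back off and measure the angle.

Run:
```python
from h import *
M=np.load('cradle.npy');W=np.linalg.inv(M)
set_gripper(45);env.hold(.2)
s=env.read_state();p=(W@np.r_[s['tool_pos'],1])[:3]
env.move_l(tool_in(M,p+[0,0,75])[0],rate=120)
env.reach(*tool_in(M,(-15,0,205)));env.hold(.1);im,C=snap('h1');print(env.read_state()['time_s'],env.read_state()['width'])
cv2.imwrite('pics/m11.png',crop('h1',180,30,150,200,3))
hsv=cv2.cvtColor(im,cv2.COLOR_BGR2HSV)
blue=cv2.inRange(hsv,(105,120,60),(125,255,255))
k,l,st,ce=cv2.connectedComponentsWithStats(blue)
for i in range(1,k):
    if st[i,4]>50: print('blue',st[i],ce[i])
for nm,pts in (('tongue',[(36,12,0),(36,-12,0),(36,12,24),(24,-12,24),(24,12,24),(36,-12,24)]),('fin',[(a,b,z) for a in(12,-24) for b in(9,-9) for z in (24,50)])):
    q=project(C,(np.array(pts,float)+[0,0,1])@M[:3,:3].T+M[:3,3]);print(nm,'pred box',q.min(0),q.max(0))
for t in (0,.1,.2,.3): print('latch',1.4-t,'arm tip/axis px',project(C,(np.array([(72-52*np.cos(t),-52*np.sin(t),32.5),(72,0,60.5),(72-18*np.cos(t),-18*np.sin(t),60.5),(72+18*np.cos(t),18*np.sin(t),60.5)]))@M[:3,:3].T+M[:3,3]).round(1).tolist())
```

```text
23.775 45.051178058864544
blue [237 132   8  18 133] [240.654 140.805]
blue [261 132   7  18 111] [263.802 140.847]
blue [ 240  166   24   49 1110] [251.849 189.982]
tongue pred box [237.468 130.378] [267.493 147.754]
fin pred box [240.233 162.417] [264.534 214.554]
latch 1.4 arm tip/axis px [[252.5, 154.1], [252.2, 82.5], [252.3, 110.4], [252.2, 53.4]]
latch 1.2999999999999998 arm tip/axis px [[259.0, 153.7], [252.2, 82.5], [254.9, 110.2], [249.5, 53.5]]
latch 1.2 arm tip/axis px [[265.6, 152.8], [252.2, 82.5], [257.5, 109.8], [246.7, 54.0]]
latch 1.0999999999999999 arm tip/axis px [[272.0, 151.1], [252.2, 82.5], [260.1, 109.2], [244.0, 54.7]]
```

View pics/m11.png

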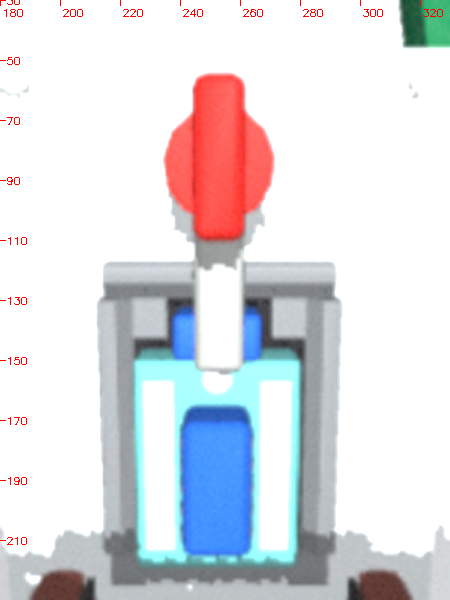

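The arm tip is at about (253,153) px, against a predicted (252.5,154) for latch 1.4. The cartridge's blue parts haven't moved, and the gripper is clear of everything. Handing in.

Run:
```python
from h import *
print(env.read_state()['force']); workorder.sign_off(); print(env.read_state()['time_s'])
```

```text
[ 0.308 -0.155  0.262]
the job is handed in; nothing more can be done
the job is handed in; nothing more can be done
```

The cartridge is seated in the pocket with its tongue up the slope, and the latch is turned to its closed stop. I handed the job in at about 24 s of the 48 s allowed. No verdict came back, so the checks below are my own.

**Cartridge:** I picked the teal cartridge up by its fin and lowered it square to the deck. It stopped twice at the same height, about 1 mm above my estimate of the floor. In the last picture it is within about 1.5 mm of nominal, and closing the latch did not shift it visibly.

**Latch:** It started about 0.2 rad from the open stop. In the last picture the arm tip is within about 1 px of where 1.4 rad puts it, over the tongue and block. The gripper was open and clear when I handed in, with under 1 N on the tool.

**Checks that disagreed:**
- **Knob grip:** The jaws closed at 26 mm instead of the bar's 12 mm, because they held the knob's round hub. The knob still turned with them all the way.
- **Dock measurement:** The first fit of the dock came out about 5 mm low. The pocket's outer walls looked narrower than stated, so I let that width vary, after which all points fitted to within about 1 px.
- **Bystanders:** I had no contact with them and kept paths clear, but I did not measure their positions again at the end.

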